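# Slide the crucible carrier onto its locating pins

## Robot

A 7-joint arm with a two-finger parallel gripper is mounted at the origin on the work surface. World frame = base frame: x ahead of the robot, y to its left, z up, the work surface at z = 0. Lengths are in m, angles in rad, forces in N, time in s.
With the tool pointing down it reaches from about 0.4 to 0.85 m from the base axis. Payload 4.5 kg.
Tool frame: the origin (TCP) lies midway between the tips of the shut fingers; the grasp point (between the pads) lies 19 mm behind it (manip.pinch_z is the distance from the TCP to the grasp point, in m); z points along the fingers, y is the line along which they close (so a half turn about z gives the same grasp; the last joint's range is limited). The gripper opens to 85 mm and grips with 20 to 120 N. Pads are 22 mm wide; open, the fingers measure 114 mm over their backs; the gripper's body (76 mm by 85 mm) begins 54 mm behind the grasp point. The pads swing forward as they close: fully open they stand 13 mm farther back than shut.
Start: joints at [0.034, 0.689, -0.195, 1.565, 0.157, 0.902, -0.215], TCP at [0.625, 0, 0.231] pointing down, gripper open.
Joint ranges: [-3.01, 3.01], [-0.46, 2.08], [-1.47, 1.51], [0.13, 2.56], [-1, 4.14], [0.04, 2.09], [-2.66, 2.66]. Speed limits (rad/s): [2.57, 2.57, 3.14, 3.14, 3.14, 3.14, 3.14].

## Interface

Orientations are given as a rotation vector (axis times angle).
In Python, from cell import manip gives the robot as it stands.
- The arm moves only by the tool step_arm, never from a script. Its arguments are lists of equal length, an entry for each row: "travel": the shift along the tool's x, y, z normalised to -1 to 1, where 1 is 15 cm, a list of three; "rot": the turn, a rotation vector about the tool's x, y, z normalised to -1 to 1, where 1 is pi rad, a list of three; "grip": the gripper's target within -1 to 1 (fully open at 1, half-way at 0, shut at -1). In form: {"travel": [[tx, ty, tz], ...], "rot": [[rx, ry, rz], ...], "grip": [grip, ...]}. A call has 1 to 5 rows; each row shifts and turns the commanded pose from where the row before left it, along the tool's axes as they then stand; what a row does not reach is not made up. A row lasts 1/8 s, in which the tool goes at most 62.5 mm and 10.7 degrees, less where a joint would pass 70% of its speed; a pose out of reach is approached as far as the arm can. A call with a number of a shift or a turn outside -1 to 1 is refused whole. A call with a gripper value outside its range is refused whole. The fingers move at their own pace and stop on an object; "newtons" is the grip in N (left out, the last holds). Time passes only in rows, so rows that do not move let the fingers close. It gives the time, the measured TCP pose, the force, the opening and the grip force at its end, in the units of the state.
- manip.observe(): the state, without advancing time (a new reading comes with each control period).
- manip.snapshot(name): name is "scene" or "side" or "wrist"; returns the picture (480x640x3 uint8, red, green, blue); there is no depth.
- manip.camera_model(name): a dict with "fx", "fy", "cx", "cy" (pixels), "distortion" ([k1, k2, p1, p2, k3] as OpenCV has them; the pictures are not rectified), "R" (3x3) and "t" (3): a world point X has camera coordinates R X + t. Camera axes: x right, y down, z forward; pixel columns grow to the right and rows downward; lengths in m; the calibration is good to about 2 mm. A picture is of the moment at which its call begins: read the wrist's pose just before it. camera_model takes no time and is no camera call; for the wrist camera it gives the pose at the moment of the call.
- manip.hand_in(): hands the job in; it is judged then, once.
Trained networks look in the newest picture that a camera, given by its name, has taken for a name from the list of things; names that differ only in an ending like _2 or _b are one class to them, and where a whole thing is asked for, a point or a joint stands for the part that bears it (a point fixed in the world has none). Each returns a list of dicts, best first, with "score" (0 to 1); they miss things now and then, are a little off and sometimes report something else, mostly with a low value. They report only what shows in the picture. A call takes as long as a camera call. They do not tell look-alikes from the thing itself.
- manip.outline_of(camera, query): "region" (480x640 bool, what is visible of it) and "point" ([row, column] in pixels, amid what is visible of it).
- manip.place_of(camera, query): "point" ([row, column] in pixels: a listed point, or the origin of a listed thing).
The state is a dict: "t": time; "q": joint angles; "qvel": joint speeds; "joint_efforts": joint torques, N m; "ee_pos": TCP position; "tcp_rot": TCP orientation; "ft_force": force on the tool from outside, world axes, zero at the start; "torque": the same for the moment, N m; "finger_gap": finger opening in m; "gripper_force": force on a finger pad.
Only numpy, scipy, OpenCV 4.12 (cv2) and the standard library are available. Lean on these libraries where they do the work, as an engineer would, in place of code of your own. Each camera call takes 0.05 s, during which the arm holds its last target. There are 200 camera calls.

## Task

The aluminium crucible carrier lies loose on the raised landing shelf of the white feeder dock. Slide it across onto the lower bed, without lifting it clear of the dock, until its three holes drop over the three locating pins and it lies flat and fully home on the bed; then let go. Leave the other things on the bench where they are.

Things in the scene. Friction and masses are not known exactly. Their poses are not given: they have to be found in the camera images.
- carrier_grip (a point): Centre of the handle bar of the loose carrier (0.45 kg). Bar: along y over the plate's middle, 12 mm thick, 92 long, 12 high, on two 12 mm legs at y +-38; its centre is 30 mm above the plate's top, 36 above its underside. Axes: x across the bar, y along it, z up. Starts flat on the landing shelf, partly overhanging the bed, x within 0.2 rad of the dock's x.
- carrier_hole (a point): Far hole of the carrier, at the plate's underside. The carrier is an aluminium plate 120 (x) by 180 (y) by 6 mm. Its three through holes, 16 mm across, lie at (x, y) = (+25, 0) (this one), (-30, +60), (-30, -60) mm from the handle's centre. Two lidded white crucibles, 42 mm across, are fixed on it at (+28, +-62), their knobs 41 mm above the underside.
- dock: Feeder dock, low white machine fixed to the bench, 220 mm wide (y). Origin on the bench under the middle of the step between its levels; x from shelf to bed (roughly away from the robot), z up. Steel landing shelf: x -150 to 0, top 58 mm above the bench. Dark bed: x 0 to 160, top at 50 mm, so 8 mm lower. Control strip beyond it, x 165 to 215, 70 mm high (knobs 78 mm).
- far_pin (a point): Tip of the far locating pin. Three fixed steel pins, 12 mm in diameter, stand 8 mm high on the bed, tips tapered to 7 mm and level with the landing shelf, at dock (x, y) = (90, 0) (this one), (35, +60) and (35, -60) mm. The carrier can rest and slide on shelf and pin tips.
- seat (a point): Where the centre of the carrier's handle bar is when the carrier is fully home on the pins: dock x +65, y 0, 86 mm above the bench; its axes are the dock's axes, and those of the seated carrier.
- beaker: Glass beaker, 72 mm across, 95 mm high, beside the dock; bystander. Origin under its centre.
- tin: Lidded steel tin, 76 mm across, 78 mm high, beside the dock; bystander. Origin under its centre.
- bottle: White plastic bottle, 68 mm across, 140 mm high; bystander. Origin under its centre.
- brush: Brush, 160 mm long, lying beside the dock; bystander.
- dish: White ceramic dish, 96 mm across, 30 mm high; bystander. Origin under its centre.
- weight: Knobbed steel weight, 48 mm across, 68 mm high; bystander. Origin under its centre.
Things that resemble listed ones, but are neither listed nor needed, are in the scene too. There is more than one size of the part that bears carrier_grip; the job needs the largest.

How it is judged:
At the end, for the whole second after the job is handed in: The carrier lies flat (within 0.03 rad) on the bed with all three pins in its holes: handle centre within 5 mm of the seat horizontally and no more than 2 mm above it, sides within 0.06 rad of the dock's; released (horizontal distance between carrier_grip and seat below 0.005 m and z of carrier_grip in the frame of dock below 0.088 m and angle between carrier_grip's own z axis and vertical below 0.03 rad and angle between the x axis of carrier_grip and the x axis of dock, either way round below 0.06 rad); the robot touches nothing.
It fails at once if the carrier is lifted clear of the dock (more than 20 mm above the landing shelf) (z of carrier_grip in the frame of dock above 0.114 m).
It fails at once if the carrier is pushed off the dock (z of carrier_grip in the frame of dock below 0.07 m).
It fails at once if one of the other loose things is moved more than 40 mm (distance of any of beaker, tin, bottle, brush, dish, weight from where it was at the start of the episode above 0.04 m).
It also fails if it takes over 42 s, if anything falls off the work surface, if the arm or the gripper's body presses on something with over 40 N, if the wrist force passes 120 N, or if a joint passes its speed limit or range.

## Working session

There is one attempt and no reset: what is moved stays moved. The work goes in short steps, Python scripts to look and compute and a tool call to move; the robot and the scene stay as the last step left them, time stands still between calls to the robot, and variables do not carry over. Pictures are saved under pics/ and viewed, at most 10 in all, crops included, and the job is handed in when it is done.

Besides the shell and the picture viewer there is one more tool, called after ">>>" as name(argument=value, ...) on one line, values as JSON. step_arm: Moves the arm, as the interface text tells. Scaled input: -1 to 1 covers 15 cm each way for a shift and pi rad each way for a turn. Its arguments: {"type":"object","properties":{"travel":{"type":"array","items":{"type":"array","items":{"type":"number"}}},"rot":{"type":"array","items":{"type":"array","items":{"type":"number"}}},"grip":{"type":"array","items":{"type":"number"}},"newtons":{"type":"number"}},"required":["travel","rot","grip"]}

```bash
mkdir -p pics; cat > h.py <<'E'
import numpy as np, cv2
from scipy.spatial.transform import Rotation as Ro
from cell import manip
def ray(m,p):
    K=np.array([[m['fx'],0,m['cx']],[0,m['fy'],m['cy']],[0,0,1]]);R=np.array(m['R']);t=np.array(m['t'])
    u=cv2.undistortPoints(np.array([[[p[1],p[0]]]],float),K,np.array(m['distortion']))[0,0]
    return -R.T@t, R.T@np.array([u[0],u[1],1])
def at_z(m,p,z):
    c,d=ray(m,p); return c+d*(z-c[2])/d[2]
def proj(m,X):
    K=np.array([[m['fx'],0,m['cx']],[0,m['fy'],m['cy']],[0,0,1]])
    return cv2.projectPoints(np.atleast_2d(np.array(X,float)),cv2.Rodrigues(np.array(m['R']))[0],np.array(m['t'],float),K,np.array(m['distortion']))[0][:,0]
def snap(n,f=None):
    m=manip.camera_model(n); im=manip.snapshot(n)
    if f: cv2.imwrite('pics/'+f,im[:,:,::-1])
    return m,im
E
python3 - <<'E'
from h import *
s=manip.observe();print(s['t'],s['ee_pos'],s['tcp_rot'],s['finger_gap'])
ims=[]
for n in ['scene','wrist']:
    m,im=snap(n,n+'0.png')
    for q,z in [('carrier_grip',.094),('carrier_hole',.058),('dock',0),('far_pin',.058),('seat',.086)]:
        for r in manip.place_of(n,q)[:3]: print(n,q,round(r['score'],2),np.round(r['point']),np.round(at_z(m,r['point'],z),3))
E
```

```text
0.0 [ 6.24347707e-01 -5.78824766e-05  2.30468049e-01] [-2.22048575e+00 -2.22066729e+00  2.20919022e-03] 0.0854090024267688
scene carrier_grip 0.97 [236. 277.] [ 0.532 -0.062  0.094]
scene carrier_grip 0.73 [270. 272.] [ 0.657 -0.06   0.094]
scene carrier_grip 0.65 [192. 207.] [ 0.362 -0.272  0.094]
scene carrier_hole 0.88 [213. 387.] [0.373 0.222 0.058]
scene carrier_hole 0.8 [254. 272.] [ 0.559 -0.074  0.058]
scene carrier_hole 0.74 [198. 206.] [ 0.339 -0.285  0.058]
scene dock 0.92 [271. 274.] [ 0.561 -0.07   0.   ]
scene far_pin 0.59 [280. 269.] [ 0.654 -0.069  0.058]
scene far_pin 0.32 [255. 162.] [ 0.584 -0.344  0.058]
scene seat 0.81 [264. 270.] [ 0.628 -0.069  0.086]
wrist carrier_grip 0.6 [290. 228.] [ 0.544 -0.062  0.094]
wrist carrier_hole 0.8 [277. 263.] [ 0.57  -0.065  0.058]
wrist dock 0.76 [259. 267.] [ 0.565 -0.068  0.   ]
wrist far_pin 0.62 [280. 349.] [ 0.655 -0.069  0.058]
wrist seat 0.88 [295. 324.] [ 0.629 -0.071  0.086]
wrist seat 0.21 [100. 335.] [0.637 0.096 0.086]
```

View pics/scene0.png

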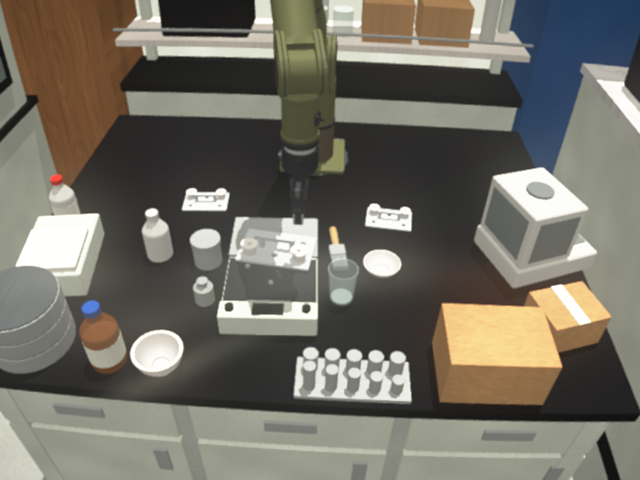

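View pics/wrist0.png

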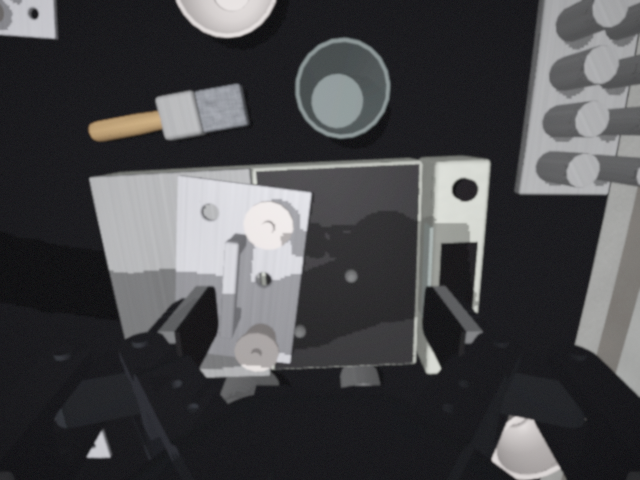

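The scene view shows the dock at image centre with the carrier on its shelf (~(275,240)), and small look-alike carriers at (205,200) and (388,217). The wrist view (right = +x, up = +y) shows the carrier plate corners at about (180,177), (312,192) and (290,362), with the far pin at (351,276) and the −y near pin at (300,331).

```bash
python3 - <<'E'
from h import *
m=manip.camera_model('wrist')
def P(l,z): 
    r=[at_z(m,(v,u),z)[:2] for u,v in l]; print(np.round(r,4).tolist()); return r
def ang(a,b): d=b-a; return round(float(np.arctan2(d[1],d[0])),3)
a=P([(180,177),(312,192),(290,362)],.064); print('plate',ang(a[0],a[1]),ang(a[2],a[1])-np.pi/2)
a=P([(351,276),(300,331)],.058); print('pins',ang(a[1],a[0])-np.arctan2(60,55))
a=P([(255,170),(419,163),(415,363)],.05); print('bed',ang(a[0],a[1]),ang(a[2],a[1])-np.pi/2)
a=P([(92,178),(250,168)],.058);print('shelf',ang(*a))
a=P([(210,212),(264,279)],.064);print('holes',ang(*a),np.arctan2(-60,55))
E
python3 - <<'E'
import cv2
im=cv2.imread('pics/wrist0.png')[150:390,80:500]
cv2.imwrite('pics/c0.png',cv2.resize(im,None,fx=1.9,fy=1.9,interpolation=cv2.INTER_CUBIC))
E
```

```text
[[0.5003, 0.0338], [0.6187, 0.02], [0.5946, -0.1583]]
plate -0.116 -0.13479632679489661
[[0.6564, -0.064], [0.6052, -0.1251]]
pins 0.04515094121102081
[[0.5656, 0.0385], [0.7176, 0.0449], [0.7301, -0.1703]]
bed 0.043 0.058203673205103446
[[0.415, 0.0329], [0.5626, 0.041]]
shelf 0.055
[[0.5248, 0.0017], [0.5717, -0.0646]]
holes -0.955 -0.8288490587889792
```

View pics/c0.png

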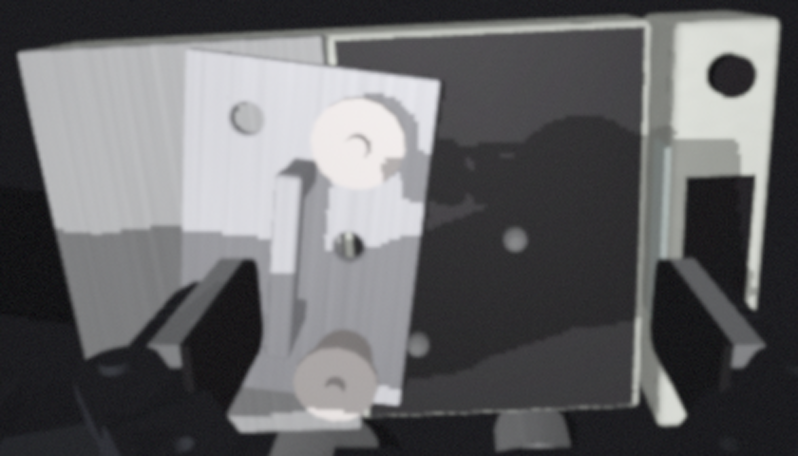

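The crop confirms the geometry: carrier yaw is about −0.126 and dock yaw about +0.05. The carrier centre is near (0.547,−0.0615) and the seat near (0.632,−0.0645).

>>> step_arm(travel=[[-0.2,-0.26,0.2],[-0.211,-0.256,0.2],[0,0,0.2],[0,0,0],[0,0,0]], rot=[[0,0,0],[0,0,0],[0,0,0.04],[0,0,0],[0,0,0]], grip=[1,1,1,1,1], newtons=25)

```text
t: 1.23
ee_pos: [0.5491, -0.0608, 0.1423]
tcp_rot: [2.352, 2.08, 0.003]
ft_force: [0.3, -0.7, -0.5]
finger_gap: 0.0853
gripper_force: 0.0
```

```bash
python3 - <<'E'
from h import *
s=manip.observe();print(s['t'],s['ee_pos'],s['tcp_rot'],s['ft_force'])
for n in ['wrist','side','scene']:
    m,im=snap(n,n+'1.png')
    for q,z in [('carrier_grip',.094),('carrier_hole',.058),('far_pin',.058),('seat',.086)]:
        for r in manip.place_of(n,q)[:2]: print(n,q,round(r['score'],2),np.round(r['point']),np.round(at_z(m,r['point'],z),4))
E
```

```text
1.225 [ 0.54908741 -0.06080925  0.14226602] [2.35236545 2.08046126 0.00335451] [ 0.26811149 -0.65712864 -0.48709994]
wrist carrier_grip 0.73 [258. 312.] [ 0.5451 -0.0605  0.094 ]
wrist carrier_hole 0.78 [244. 350.] [ 0.5703 -0.0662  0.058 ]
wrist carrier_hole 0.72 [460.  89.] [ 0.3256 -0.2351  0.058 ]
wrist far_pin 0.84 [229. 471.] [ 0.654  -0.0662  0.058 ]
wrist seat 0.92 [247. 450.] [ 0.6288 -0.0667  0.086 ]
side carrier_grip 0.95 [183. 438.] [ 0.2868 -0.1971  0.094 ]
side carrier_grip 0.86 [349. 383.] [0.3246 0.2811 0.094 ]
side carrier_hole 0.91 [210. 304.] [ 0.5691 -0.0662  0.058 ]
side carrier_hole 0.68 [190. 447.] [ 0.2619 -0.2262  0.058 ]
side far_pin 0.71 [203. 269.] [ 0.6524 -0.068   0.058 ]
side far_pin 0.27 [231. 309.] [ 5.371e-01 -2.000e-04  5.800e-02]
side seat 0.76 [200. 277.] [ 0.6272 -0.0525  0.086 ]
side seat 0.67 [161. 356.] [ 0.4897 -0.2445  0.086 ]
scene carrier_grip 0.83 [196. 204.] [ 0.3795 -0.2768  0.094 ]
scene carrier_grip 0.71 [272. 274.] [ 0.664  -0.0551  0.094 ]
scene carrier_hole 0.98 [213. 385.] [0.3736 0.2166 0.058 ]
scene carrier_hole 0.95 [200. 207.] [ 0.3467 -0.2789  0.058 ]
scene far_pin 0.84 [278. 270.] [ 0.6479 -0.0682  0.058 ]
scene seat 0.68 [264. 268.] [ 0.6274 -0.0727  0.086 ]
scene seat 0.28 [253. 273.] [ 0.5881 -0.0653  0.086 ]
```

View pics/wrist1.png

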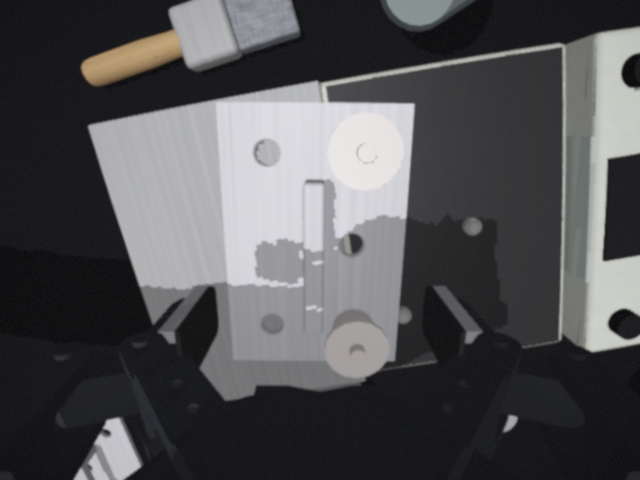

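The carrier is squared to the tool here: bar at (313,182)–(313,332), holes at (267,152), (351,244) and (272,323), pin tips at (472,227) and (404,315).

```bash
python3 - <<'E'
from h import *
m=manip.camera_model('wrist')
def fit(px,z,loc):
    w=np.array([at_z(m,(v,u),z)[:2] for u,v in px]);l=np.array(loc)/1000
    a=(l-l.mean(0))@[1,1j];b=(w-w.mean(0))@[1,1j]
    th=np.angle(np.vdot(a,b));c,s=np.cos(th),np.sin(th)
    print(np.round(th,3),np.round(w.mean(0)-np.array([[c,-s],[s,c]])@l.mean(0),4))
fit([(267,152),(351,244),(272,323)],.064,[(-30,60),(25,0),(-30,-60)])
fit([(314,182),(313,332)],.1,[(0,46),(0,-46)])
fit([(472,227),(404,315)],.058,[(25,0),(-30,-60)])
print(Ro.from_rotvec(manip.observe()['tcp_rot']).as_matrix().round(3))
E
```

```text
-0.136 [ 0.5444 -0.0619]
-0.137 [ 0.5446 -0.0614]
0.05 [ 0.6281 -0.0657]
[[ 0.125  0.992 -0.   ]
 [ 0.992 -0.125 -0.   ]
 [-0.    -0.    -1.   ]]
```

>>> step_arm(travel=[[-0.01,-0.03,0.2],[0,0,0.2],[0,0,0.03],[0,0,0],[0,0,0]], rot=[[0,0,0.003],[0,0,0],[0,0,0],[0,0,0],[0,0,0]], grip=[1,1,1,1,1])

```text
t: 2.6
ee_pos: [0.5439, -0.0626, 0.0779]
tcp_rot: [2.365, 2.065, 0.003]
ft_force: [0.0, 0.4, 1.5]
finger_gap: 0.0858
gripper_force: 0.0
```

>>> step_arm(travel=[[0,0,0],[0,0,0],[0,0,0],[0,0,0],[0,0,0]], rot=[[0,0,0],[0,0,0],[0,0,0],[0,0,0],[0,0,0]], grip=[-1,-1,-1,-1,-1], newtons=30)

```text
t: 3.22
ee_pos: [0.5437, -0.0626, 0.0771]
tcp_rot: [2.365, 2.066, 0.002]
ft_force: [2.2, -0.5, 2.0]
finger_gap: 0.0114
gripper_force: 31.3
```

>>> step_arm(travel=[[0,0,0],[0,0,0],[-0.02,0.09,0],[-0.02,0.1,0],[-0.01,0.1,0]], rot=[[0,0,-0.03],[0,0,-0.0295],[0,0,0],[0,0,0],[0,0,0]], grip=[-1,-1,-1,-1,-1])

```text
t: 3.85
ee_pos: [0.5816, -0.068, 0.0771]
tcp_rot: [-2.158, -2.273, 0.013]
ft_force: [-13.8, 0.5, 19.3]
finger_gap: 0.0116
gripper_force: 33.6
```

>>> step_arm(travel=[[0,0.1,0],[0,0.09,0],[0,0,0],[0,0,0]], rot=[[0,0,0],[0,0,0],[0,0,0],[0,0,0]], grip=[-1,-1,-1,-1])

```text
t: 4.35
ee_pos: [0.5937, -0.0681, 0.0768]
tcp_rot: [-2.145, -2.256, 0.052]
ft_force: [-40.2, 0.5, 44.6]
finger_gap: 0.0114
gripper_force: 36.7
```

```bash
python3 - <<'E'
from h import *
s=manip.observe();print(s['t'],s['ee_pos'],s['tcp_rot'],s['ft_force'],s['finger_gap'])
m,im=snap('wrist','w2.png')
print(np.array(m['R']).tolist(),m['t'])
E
```

```text
4.35 [ 0.59366116 -0.06810651  0.07683929] [-2.14484304 -2.25605951  0.05211295] [-40.16417911   0.53971387  44.61130793] 0.011392080516996406
[[0.9978212102270039, 0.05021872278397188, -0.042789161046536676], [0.059905887325653086, -0.9613623141315522, 0.26868901285939417], [-0.027642667831561156, -0.2706669186464725, -0.962276104902112]] [-0.58626493 -0.094241    0.22786768]
```

View pics/w2.png

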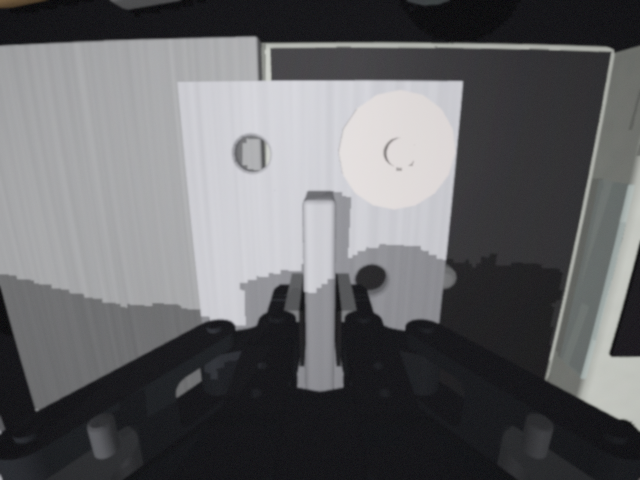

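The carrier's front edge has dipped and caught on the far pin (edge at about (450,275), 40 N). I'll back off, raise it a few mm so it levels, and go on.

>>> step_arm(travel=[[0,-0.1,0],[0,0,-0.02],[0,0,0]], rot=[[0,0,0],[0,0,0],[0,0,0]], grip=[-1,-1,-1], newtons=60)

```text
t: 4.78
ee_pos: [0.6012, -0.0668, 0.0794]
tcp_rot: [2.163, 2.278, 0.002]
ft_force: [0.8, 0.6, -5.3]
finger_gap: 0.0109
gripper_force: 58.8
```

>>> step_arm(travel=[[0,0.05,0],[0,0.05,0],[0,0,0],[0,0,0]], rot=[[0,0,0],[0,0,0],[0,0,0],[0,0,0]], grip=[-1,-1,-1,-1])

```text
t: 5.28
ee_pos: [0.615, -0.0663, 0.0796]
tcp_rot: [-2.163, -2.278, 0.001]
ft_force: [-0.4, -0.3, -6.0]
finger_gap: 0.0112
gripper_force: 58.8
```

```bash
python3 - <<'E'
from h import *
s=manip.observe();print(s['t'],s['ee_pos'],s['tcp_rot'],s['ft_force'],s['finger_gap'])
m,im=snap('wrist','w3.png'); snap('side','s3.png')
np.save('m3.npy',m,allow_pickle=True)
a=im[40:400,150:510,::-1]; b=cv2.imread('pics/s3.png')[150:280,210:370]
a=cv2.resize(a,(396,396)); b=cv2.resize(b,(400,396),interpolation=cv2.INTER_CUBIC)
cv2.imwrite('pics/c3.png',np.hstack([a,b]))
E
```

```text
5.275 [ 0.61502454 -0.06629382  0.07955043] [-2.16268966e+00 -2.27795759e+00  7.72966349e-04] [-0.37847243 -0.29961909 -5.98004652] 0.01122231898735578
```

View pics/c3.png

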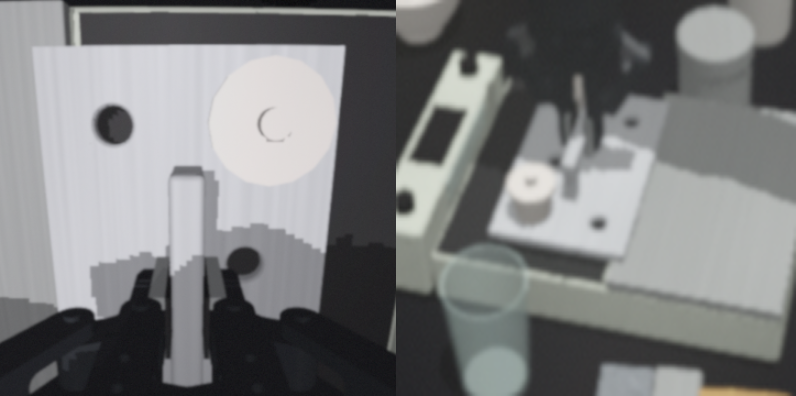

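```bash
python3 - <<'E'
from h import *
m=np.load('m3.npy',allow_pickle=True).item()
f=lambda x,y:(40+y/1.1,150+x/1.1)
z=.0665
for n,p in dict(near=(113,125),far=(244,261),c0=(33,46),c1=(345,45)).items(): print(n,np.round(at_z(m,f(*p),z),4))
h=[at_z(m,f(*p),z)[:2] for p in [(113,125),(244,261)]];d=h[0]-h[1]
th=np.arctan2(d[1],d[0])-np.arctan2(60,-55);c,s=np.cos(th),np.sin(th)
print(th,np.linalg.norm(d),'centre',h[1]-np.array([c,s])*.025)
# predicted pins in crop
S=np.array([.6281,-.0657]);c,s=np.cos(.05),np.sin(.05)
for l in [(-.03,.06),(.025,0)]:
    X=S+np.array([[c,-s],[s,c]])@l; print((proj(m,[*X,.058])[0]-[150,40])*1.1)
im=cv2.imread('pics/w3.png')
g=lambda x,y:cv2.resize(im[y-30:y+30,x-35:x+35],(350,300),interpolation=cv2.INTER_CUBIC)
cv2.imwrite('pics/c4.png',cv2.convertScaleAbs(np.hstack([g(253,153),g(372,277)]),alpha=1.8))
E
```

```text
near [ 0.5829 -0.007   0.0665]
far [ 0.6408 -0.0628  0.0665]
c0 [0.5519 0.0215 0.0665]
c1 [0.6717 0.028  0.0665]
0.06142576282668344 0.08037905369103775 centre [ 0.61582662 -0.0643211 ]
[145.56846067 126.20330438]
[267.29012599 258.38289768]
```

View pics/c4.png

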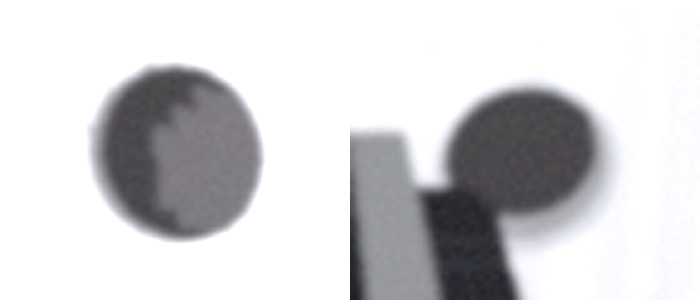

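The holes at this point show only bed, no pin yet. The carrier is about 12 mm short.

>>> step_arm(travel=[[-0.004,0.04,0],[-0.003,0.04,0],[0,0,0],[0,0,0]], rot=[[0,0,0],[0,0,0],[0,0,0],[0,0,0]], grip=[-1,-1,-1,-1])

```text
t: 5.88
ee_pos: [0.6271, -0.0667, 0.0797]
tcp_rot: [-2.163, -2.278, 0.0]
ft_force: [1.0, -0.3, -5.0]
finger_gap: 0.0106
gripper_force: 58.8
```

```bash
python3 - <<'E'
from h import *
s=manip.observe();print(s['t'],s['ee_pos'],s['tcp_rot'],s['ft_force'],s['finger_gap'])
m,im=snap('wrist','w4.png');im=im[:,:,::-1]
np.save('m4.npy',m,allow_pickle=True)
g=lambda x,y:cv2.resize(im[y-30:y+30,x-35:x+35],(350,300),interpolation=cv2.INTER_CUBIC)
cv2.imwrite('pics/c5.png',cv2.convertScaleAbs(np.hstack([g(253,153),g(372,277)]),alpha=1.8))
E
```

```text
5.875 [ 0.62712211 -0.06669451  0.07972905] [-2.16286088e+00 -2.27812197e+00  3.94546122e-04] [ 1.01119454 -0.30028301 -4.97302812] 0.010571450873160311
```

View pics/c5.png

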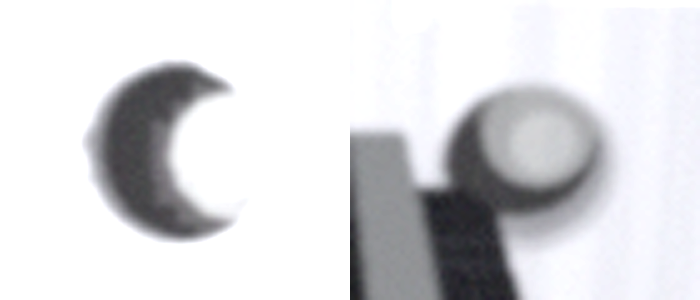

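```bash
python3 - <<'E'
from h import *
m=np.load('m4.npy',allow_pickle=True).item()
a=lambda u,v,z:at_z(m,(v,u),z)
R=np.array([[np.cos(.05),np.sin(.05)],[-np.sin(.05),np.cos(.05)]])
for h,p in [((253.4,153.4),(263.2,154)),((372.4,278.6),(376,276))]:
    H=a(*h,.0665);
    for z in (.054,.058): print(np.round(H,4),np.round(a(*p,z),4),'dock mm',np.round(R@(a(*p,z)-H)[:2]*1000,1))
E
```

```text
[ 0.5953 -0.0073  0.0665] [ 0.5976 -0.008   0.054 ] dock mm [ 2.3 -0.9]
[ 0.5953 -0.0073  0.0665] [ 0.5983 -0.0078  0.058 ] dock mm [ 3.  -0.7]
[ 0.6532 -0.064   0.0665] [ 0.6573 -0.0676  0.054 ] dock mm [ 3.9 -3.9]
[ 0.6532 -0.064   0.0665] [ 0.6565 -0.066   0.058 ] dock mm [ 3.2 -2.2]
```

The left hole shows its pin offset to the right, and so does the far hole. Remaining offset is about 3 mm in +x and 1.3 mm in −y. I'll correct that and lower.

>>> step_arm(travel=[[-0.009,0.02,0],[0,0,0],[0,0,0.02],[0,0,0.02],[0,0,0]], rot=[[0,0,0],[0,0,0],[0,0,0],[0,0,0],[0,0,0]], grip=[-1,-1,-1,-1,-1])

```text
t: 6.55
ee_pos: [0.6299, -0.0678, 0.0733]
tcp_rot: [-2.162, -2.278, 0.001]
ft_force: [0.2, 0.4, -5.3]
finger_gap: 0.0109
gripper_force: 58.8
```

>>> step_arm(travel=[[0,0,0.014],[0,0,0.013],[0,0,0],[0,0,0]], rot=[[0,0,0],[0,0,0],[0,0,0],[0,0,0]], grip=[-1,-1,-1,-1])

```text
t: 7.05
ee_pos: [0.6304, -0.068, 0.0698]
tcp_rot: [2.163, 2.278, -0.0]
ft_force: [-0.8, 0.5, -5.3]
finger_gap: 0.011
gripper_force: 58.8
```

>>> step_arm(travel=[[0,0,0.01],[0,0,0],[0,0,0]], rot=[[0,0,0],[0,0,0],[0,0,0]], grip=[-1,-1,-1])

```text
t: 7.42
ee_pos: [0.6308, -0.0679, 0.0691]
tcp_rot: [2.163, 2.278, 0.001]
ft_force: [-1.4, 0.5, 4.9]
finger_gap: 0.0106
gripper_force: 60.2
```

Contact is at exactly the home height (0.0691). Releasing and rising.

>>> step_arm(travel=[[0,0,0],[0,0,0],[0,0,0],[0,0,0],[0,0,0]], rot=[[0,0,0],[0,0,0],[0,0,0],[0,0,0],[0,0,0]], grip=[1,1,1,1,1])

```text
t: 8.05
ee_pos: [0.6304, -0.0679, 0.0682]
tcp_rot: [2.163, 2.278, 0.0]
ft_force: [0.9, -0.0, 0.9]
finger_gap: 0.0848
gripper_force: 0.0
```

>>> step_arm(travel=[[0,0,-0.1],[0,0,-0.2],[0,0,-0.3],[0,0,0],[0,0,0]], rot=[[0,0,0],[0,0,0],[0,0,0],[0,0,0],[0,0,0]], grip=[1,1,1,1,1])

```text
t: 8.68
ee_pos: [0.6302, -0.068, 0.1587]
tcp_rot: [2.163, 2.278, 0.0]
ft_force: [-0.2, 0.7, -1.2]
finger_gap: 0.0854
gripper_force: 0.0
```

```bash
python3 - <<'E'
from h import *
s=manip.observe();print(s['t'],s['ee_pos'],s['ft_force'],s['finger_gap'])
m,im=snap('wrist','w6.png')
for q,z in [('carrier_grip',.086),('seat',.086),('carrier_hole',.05),('far_pin',.058)]:
    for r in manip.place_of('wrist',q)[:1]: print(q,round(r['score'],2),np.round(at_z(m,r['point'],z),4))
E
```

```text
8.675 [ 0.63015504 -0.06802629  0.15869182] [-0.24237151  0.71401898 -1.21351081] 0.08539795627281821
carrier_grip 0.92 [ 0.6296 -0.0644  0.086 ]
carrier_hole 0.72 [ 0.6555 -0.0674  0.05  ]
far_pin 0.84 [ 0.6576 -0.0667  0.058 ]
```

View pics/w6.png

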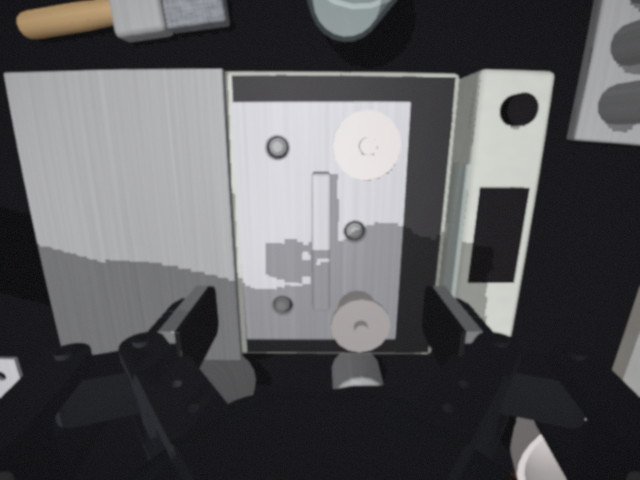

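The pins show centred in all three holes, at (278,147), (355,231) and (283,304). The plate is square in the bed, and the gripper is clear.

```bash
python3 -c "
from cell import manip
print(manip.hand_in())"
```

```text
the job is handed in; nothing more can be done
None
```

The carrier is seated on all three pins, flat on the bed and released. I handed the job in at about 9 s; hand-in returned no verdict. On the way it snagged the far pin at about 40 N, so I carried it the last stretch 2–3 mm above shelf level, within the 20 mm limit, instead of sliding it.

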